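# Seat the rail and hold the sprung straightedge at the shoulder mark

### The job

Get the marking jig ready for a tenon shoulder line: first slide the pale wooden blank along its channel, away from the robot, until you feel it come up snug against the dark steel stop. Then pull the spring-return straightedge out by its round wooden knob, towards the robot, until its black pointer lines up with the red mark on the white scale, and keep it there: finish while still holding the knob at the mark (it springs back if released), with the blank still against its stop. Leave the other tools on the bench and the pencil where they are.

Things in the scene. Friction and masses are not known exactly. Their poses are not given: they have to be found in the camera images.
- jig: plywood marking jig fixed to the bench, bed 370 (x) x 340 x 18 mm. Origin on its underside, 15 mm robot-side of the middle; +x away from the robot, +y left. Heights above bench: channel along x at y -100, 43 wide, dark guides to 32; slide track along x at y +40, green spring housing at its far end (x +100 to +198, top 62); white scale rail along x at y +148, top 46
- rail_blank: pale wooden blank, 100 (its x) x 40 x 30 mm tall, about 0.08 kg, loose in the channel on the bed, lying along it, 1.5 mm play to each guide; top 48 mm above the bench. Origin: centre of its underside; +x along the channel towards the stop. It starts 25 to 60 mm short of the stop
- blank_end (a point): centre of the blank's far end face, the one that goes against the stop
- blank_tail (a point): centre of the blank's near end face (towards the robot), 33 mm above the bench; push here or grip the blank over its sides
- stop: dark steel stop with a brass screw head, across the channel, rigidly fixed but set at a different place each time: 20 (x) x 60 x 28 mm tall on the bed. Origin: centre of its underside; axes as the jig's
- stop_face (a point): centre of the stop's near face, where the blank's end must come; x axis as the jig's x
- pull_knob: round wooden knob, 28 mm diameter, 50 mm tall, upright on the grey carriage of the slide, free to swivel; origin: centre of its foot, 60 mm above the bench, its top at 110 mm. Free all round above the 60 mm level except the green housing (62). At rest it stands at x = +60, y = +40 mm in the jig frame
- slide (a joint): travel of the sprung carriage (m): 0 at rest, grows as the knob is pulled along jig -x (to the robot), limit 0.105. Spring return: 3 N at 0, plus 0.8 N per 10 mm (8 to 11 N at the mark). The carriage, 60 x 50 mm, top 60 mm above the bench, carries knob, pointer (left) and steel straightedge (right, 25 x 180 x 5 mm), which passes 6 mm above the blank
- pointer_tip (a point): tip of the black pointer, a 3 mm wide finger on the carriage's left, 84 mm to the left (jig +y) of the knob's axis, level with it along jig x, 54 mm above the bench
- mark: red mark fixed on top of the white scale rail at a new place each time, 60 to 95 mm nearer the robot (jig -x) than the pointer at rest: block 14 (x) x 24 x 12 mm, with a 3 mm wide tip at the middle of its x towards the pointer. Origin: centre of its foot, 46 mm above the bench; axes as the jig's. Pointer at the mark = both at the same jig x
- hammer: bystander: claw hammer lying on the bench; leave it alone
- screwdriver: bystander: yellow-handled screwdriver lying on the bench; leave it alone
- glue: bystander: white glue bottle with orange cap, 60 mm diameter x 170 mm tall, standing on the bench; leave it alone
- tape: bystander: yellow tape measure, 70 x 36 x 65 mm, standing on the bench; leave it alone
- square: bystander: try square with dark wooden stock and steel blade, flat on the bench; leave it alone
- offcut: bystander: brown wooden offcut 90 x 45 x 35 mm; leave it alone
- pencil: bystander: flat red carpenter's pencil, 165 x 13 x 8 mm, lying on the jig's bed between channel and slide track; leave it alone
There are look-alikes about, which are no part of the job. There is more than one size of the rail_blank; the job needs the largest.

How it is judged (in metres and radians):
On the way, in this order (a step that is already met when the one before it is completed fails the run):
1. the blank is against the stop (gap under 2.5 mm) (x of blank_end in the frame of stop_face between -0.0025 and 0.004 m and distance between blank_end and stop_face below 0.01 m and angle between rail_blank's own z axis and vertical below 0.08 rad), for 0.2 s.
2. the slide is pulled out by the knob so that the pointer is at the mark, within 4 mm (x of pointer_tip in the frame of mark between -0.004 and 0.004 m and contact force between the fingers and pull_knob above 2 N and velocity of joint slide between -0.01 and 0.01 m/s), for 0.3 s.
At the end, for the whole second after the job is handed in: the blank's end is within 2.5 mm of the stop, flat in the channel; the pointer is within 4 mm of the red mark along the scale and still (under 10 mm/s); the fingers hold the knob against the spring (more than 2 N on it) (all of step 1 and all of step 2); the arm keeps its last pose, push and grip.
It fails at once if a bystanding tool or the pencil was moved more than 30 mm (distance of any of hammer, screwdriver, glue, tape, square, offcut, pencil from where it was at the start of the episode above 0.03 m).
It also fails if it takes over 48 s, if anything falls off the work surface, if the arm or the gripper's body presses on something with over 40 N, if the wrist force passes 120 N, or if a joint passes its speed limit or range.

### The arm

A 6-joint arm with a two-finger parallel gripper is mounted at the origin on the work surface. World frame = base frame: x ahead of the robot, y to its left, z up, the work surface at z = 0. Lengths are in mm, angles in rad, forces in N, time in s.
With the tool pointing down it reaches from about 400 to 925 mm from the base axis. Payload 12.5 kg.
Tool frame: the origin (TCP) lies midway between the tips of the shut fingers; the grasp point (between the pads) lies 19 mm behind it (env.pinch_z is the z of the grasp point in the tool frame, in mm); z points along the fingers, y is the line along which they close (so a half turn about z gives the same grasp; the last joint's range is limited). The gripper opens to 95 mm and grips with 3 to 60 N. Pads are 20 mm wide; open, the fingers measure 119 mm over their backs; the gripper's body (75 mm by 180 mm) begins 59 mm behind the grasp point.
Start: joints at [1.133, 0.491, 1.559, -0, 1.092, -0.106], TCP at [203.576, 590.937, 185.861] pointing down, gripper open.
Joint ranges: [-3.1, 3.1], [-0.84, 2.19], [0.05, 2.79], [-1.13, 4.28], [0.06, 2.93], [-2.69, 2.69]. Speed limits (rad/s): [2.22, 2.22, 2.79, 3.14, 3.14, 3.14].

### API

Orientations are given as [roll, pitch, yaw] about the fixed x, y, z axes, in that order (R = Rz(yaw) Ry(pitch) Rx(roll)).
In Python, from cell import env, eyes gives the robot as it stands.
- The arm moves only by the shell command python3 -m inch 'ROWS'. ROWS is JSON, a list of rows, each a list of 3 entries, a list of its own where there are three numbers: the shift along the tool's x, y, z in units of 60 mm (1.0 is 60 mm), then the turn about the tool's z in units of 5 degrees (1.0 is 5 degrees), then the closure, from -1 (fully open) to 1 (shut). In form: [[[tx, ty, tz], turn, claw], ...]. A call has exactly 10 rows; each row shifts and turns the commanded pose from where the row before left it, along the tool's axes as they then stand; what a row does not reach is not made up. A row lasts 1/8 s, in which the tool goes at most 62.5 mm and 10.7 degrees, less where a joint would pass 70% of its speed; a pose out of reach is approached as far as the arm can. A call is refused whole if a number of a shift passes 1 or a number of a turn 1, either way. A call with a gripper value outside its range is refused whole. The fingers move at their own pace and stop on an object; the grip force is fixed at half the most. Time passes only in rows, so rows that do not move let the fingers close, or fill a call up. It gives the time, the measured TCP pose, the force, the opening and the grip force at its end, in the units of the state.
- env.state(): the state, without advancing time (a new reading comes with each control period).
- eyes.read_camera(name): name is "scene" or "top" or "wrist"; returns a dict with "pixels" (480x640x3 uint8, red, green, blue), "fx", "fy", "cx", "cy" (pixels), "extrinsics" (4x4, takes a point from world to camera coordinates). Camera axes: x right, y down, z forward; pixel columns grow to the right and rows downward; lengths in mm; the calibration is good to about 2 mm. A picture is of the moment at which its call begins. There is no depth.
- env.job_done(): hands the job in; it is judged then, once.
Trained networks look in a picture, given as the dict that the camera call returned (one of the last four; its "shot" number tells which), for a name from the list of things; names that differ only in an ending like _2 or _b are one class to them, and where a whole thing is asked for, a point or a joint stands for the part that bears it (a point fixed in the world has none). Each returns a list of dicts, best first, with "score" (0 to 1); they miss things now and then, are a little off and sometimes report something else, mostly with a low value. They report only what shows in the picture. A call takes as long as a camera call. They do not tell look-alikes from the thing itself.
- eyes.boxes_of(name, picture): "centre" ([row, column] in pixels, amid what is visible of it).
- eyes.cut_out(name, picture): "mask" (480x640 bool, what is visible of it) and "centre" ([row, column] in pixels, amid what is visible of it).
- eyes.spot_point(name, picture): "centre" ([row, column] in pixels: a listed point, or the origin of a listed thing).
The state is a dict: "t": time; "joints": joint angles; "qvel": joint speeds; "tau": joint torques, N m; "eef_pos": TCP position; "tcp_rot": TCP orientation; "ft_force": force on the tool from outside, world axes, zero at the start; "moment": the same for the moment, N m; "opening": opening from 0.0 (shut) to 1.0 (fully open); "grip_force": force on a finger pad.
Only numpy, scipy, OpenCV 4.12 (cv2) and the standard library are available. Lean on these libraries where they do the work, as an engineer would, in place of code of your own. Each camera call takes 0.05 s, during which the arm holds its last target. There are 200 camera calls.

## Working session

There is one attempt and no reset: what is moved stays moved. The work goes in short steps, Python scripts to look and compute and a shell command to move; the robot and the scene stay as the last step left them, time stands still between calls to the robot, and variables do not carry over. Pictures are saved under pics/ and viewed, at most 10 in all, crops included, and the job is handed in when it is done.

```bash
mkdir -p pics; ls; cat > h.py <<'E'
import numpy as np, cv2
from cell import env, eyes
def save(p,f): cv2.imwrite(f,cv2.cvtColor(p["pixels"],cv2.COLOR_RGB2BGR))
def ray(p,rc):
    E=np.array(p["extrinsics"]);R=E[:3,:3];t=E[:3,3]
    d=R.T@np.array([(rc[1]-p["cx"])/p["fx"],(rc[0]-p["cy"])/p["fy"],1.]);return -R.T@t,d/np.linalg.norm(d)
def atz(p,rc,z):
    o,d=ray(p,rc);return o+d*(z-o[2])/d[2]
def tri(*prs):
    A=np.zeros((3,3));b=np.zeros(3)
    for p,rc in prs:
        o,d=ray(p,rc);M=np.eye(3)-np.outer(d,d);A+=M;b+=M@o
    return np.linalg.solve(A,b)
def proj(p,X):
    E=np.array(p["extrinsics"]);c=E[:3,:3]@X+E[:3,3];return [p["cy"]+p["fy"]*c[1]/c[2],p["cx"]+p["fx"]*c[0]/c[2]]
E
python3 - <<'E'
from h import *
s=env.state();print(s,env.pinch_z)
P={n:eyes.read_camera(n) for n in("scene","top")}
for n,p in P.items():
    save(p,f"pics/{n}0.png")
    o,_=ray(p,[0,0]);print(n,o.round())
    for k,z in [("rail_blank",18),("blank_end",33),("blank_tail",33),("stop",18),("stop_face",33),("pull_knob",60),("pointer_tip",54),("mark",46),("jig",0),("pencil",18)]:
        for d in eyes.spot_point(k,p)[:4]:print(n,k,round(d["score"],2),np.round(d["centre"]),atz(p,d["centre"],z).round(1))
E
```

```text
pics
{'t': 0.0, 'joints': array([ 1.13338619e+00,  4.91559471e-01,  1.55943462e+00, -1.74427489e-06,
        1.09170258e+00, -1.05599902e-01]), 'qvel': array([ 0.00162519, -0.00072819,  0.00062791,  0.00104898,  0.00026287,
       -0.00067442]), 'tau': array([-1.93112348e-03, -6.12635136e+01, -2.58178157e+01,  6.91656070e-02,
        4.82964842e-02, -8.96650067e-05]), 'eef_pos': array([203.46121103, 590.67106945, 185.26692954]), 'tcp_rot': array([-3.14049462e+00, -1.14829174e-04,  2.80978316e+00]), 'ft_force': array([-0.18192956,  0.23499879,  0.63142535]), 'moment': array([0.03372993, 0.00094183, 0.02461616]), 'grip_force': 0.0, 'opening': 0.9998249507126679} -18.8
scene [1568.   53. 1137.]
scene rail_blank 0.71 [284. 200.] [ 619.  -323.8   18. ]
scene rail_blank 0.68 [223. 291.] [377.8 -97.6  18. ]
scene rail_blank 0.62 [261. 254.] [ 530.8 -189.6   18. ]
scene blank_end 0.95 [272. 248.] [ 587.8 -195.6   33. ]
scene blank_end 0.63 [254. 456.] [507.8 368.1  33. ]
scene blank_end 0.58 [278. 210.] [ 610.5 -294.6   33. ]
scene blank_end 0.54 [214. 297.] [350.9 -81.   33. ]
scene blank_t
[... 938 characters left out ...]
[326. 361.] [337.6 -94.9  33. ]
top blank_end 0.55 [220. 453.] [ 573.7 -297.1   33. ]
top blank_tail 0.88 [213. 481.] [ 592.3 -360.2   33. ]
top blank_tail 0.85 [260. 405.] [ 482.5 -189.2   33. ]
top blank_tail 0.57 [300. 366.] [ 393.1 -106.2   33. ]
top stop 0.77 [195. 409.] [ 634.  -202.1   18. ]
top stop_face 0.8 [202. 410.] [ 613.7 -201.3   33. ]
top stop_face 0.28 [212. 294.] [581.9  56.6  33. ]
top pull_knob 0.67 [173. 348.] [668.2 -61.3  60. ]
top pull_knob 0.59 [262. 149.] [456.3 356.7  60. ]
top pointer_tip 0.58 [173. 308.] [667.3  26.3  54. ]
top mark 0.39 [211. 298.] [581.7  46.4  46. ]
top jig 0.52 [313. 162.] [353.5 339.8   0. ]
top pencil 0.92 [220. 372.] [ 573.6 -118.7   18. ]
```

View pics/top0.png

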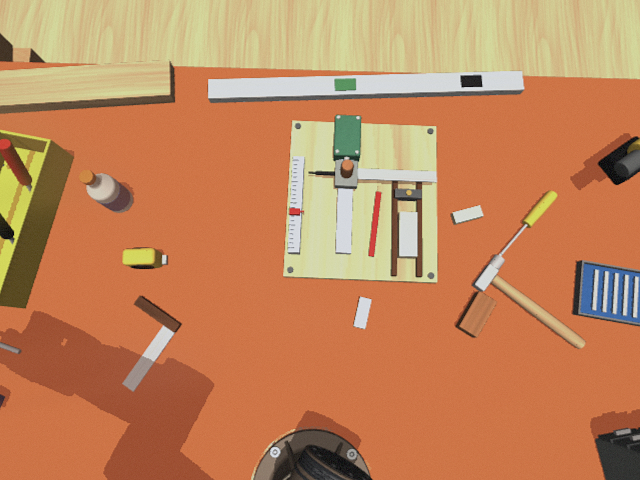

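View pics/scene0.png

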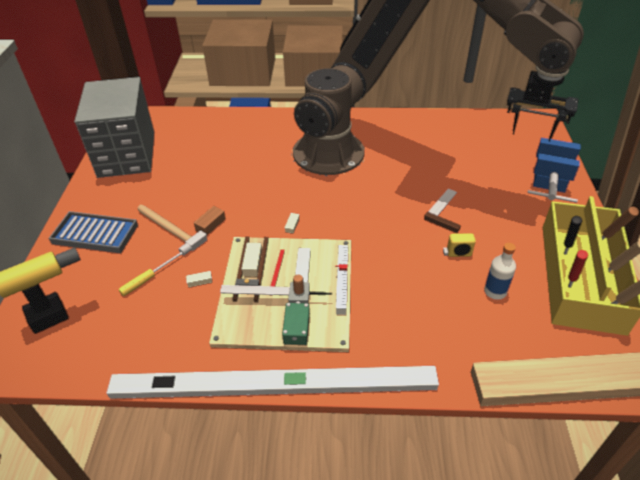

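Top view: candidates for the blank are [239,406] (in the channel, longest), [313,361] (loose on the bench) and [214,467] (loose, right of the jig). I choose [239,406]. The knob is at [165,347], the red mark at [211,295] and the stop at [194,408]. The scene view agrees.

```bash
python3 - <<'E'
from h import *
p=eyes.read_camera("top");q=eyes.read_camera("scene")
c=p["pixels"][110:340,270:490];cv2.imwrite("pics/crop1.png",cv2.cvtColor(cv2.resize(c,None,fx=2.6,fy=2.6,interpolation=cv2.INTER_CUBIC),cv2.COLOR_RGB2BGR))
for d in eyes.cut_out("rail_blank",p)[:4]:
    cn=cv2.findContours(d["mask"].astype(np.uint8),0,1)[0];print(np.round(d["centre"]),d["score"],[np.round(cv2.minAreaRect(k)[1]) for k in cn])
hsv=cv2.cvtColor(p["pixels"],cv2.COLOR_RGB2HSV)
for n,cam in(("top",p),("scene",q)):
    d=eyes.cut_out("jig",cam)
    for e in d[:2]:
        m=e["mask"].astype(np.uint8);k=max(cv2.findContours(m,0,1)[0],key=cv2.contourArea)
        W=np.array([atz(cam,[y,x],18)[:2] for x,y in k[:,0]],np.float32)
        print(n,e["score"],cv2.minAreaRect(W))
for k in("pull_knob","stop_face","blank_end","blank_tail","mark","pointer_tip"):
    a=[d for d in eyes.spot_point(k,p)];b=eyes.spot_point(k,q)
    if a and b:
        r=[(abs(ray(p,x["centre"])[1]@np.cross(ray(q,y["centre"])[1],(ray(q,[0,0])[0]-ray(p,[0,0])[0])))/1,tri((p,x["centre"]),(q,y["centre"])).round(1)) for x in a[:3] for y in b[:3]]
        r.sort(key=lambda t:t[0]);print(k,r[:3])
E
```

```text
[314. 363.] 0.9 [array([12., 31.])]
[214. 468.] 0.63 [array([14., 32.])]
[236. 407.] 0.58 [array([47., 20.])]
top 0.88 ((632.0150756835938, -94.41619873046875), (341.71234130859375, 393.33404541015625), 89.37738037109375)
scene 0.56 ((628.3082275390625, -93.711669921875), (341.71575927734375, 385.5397644042969), 89.09303283691406)
pull_knob [(np.float64(1.8683251736070048), array([665.6, -53.4,  60.8])), (np.float64(195.6087967359794), array([ 622.6, -149.6,  256.8])), (np.float64(356.75906937359537), array([534.2, 138.2,  69.8]))]
stop_face [(np.float64(1.26169711213376), array([ 616.9, -198.3,   31.9])), (np.float64(108.25338885521913), array([ 384.4, -331.6, -206.4])), (np.float64(194.5015096754402), array([ 420. , -367. , -115.4]))]
blank_end [(np.float64(0.6092141553726265), array([ 584.9, -193.8,   24.4])), (np.float64(2.092117810102934), array([ 583.6, -310.3,    2.2])), (np.float64(10.02784131421555), array([335.5, -92.9,  18.6]))]
blank_tail [(np.float64(0.9633154462355833), array([ 393.8, -104.7,    2.9])), (np.float64(4.13080927933018), array([ 481.7, -188.8,   23.8])), (np.float64(69.31363296203784), array([ 404.3, -156.5,  -55. ]))]
mark [(np.float64(3.51306985257591), array([578.6,  53.1,  43.9]))]
pointer_tip [(np.float64(8.510562003237656), array([670.5,  27.6,  60.5])), (np.float64(298.1864330663419), array([ 433.6, -162.4,  -92.3]))]
```

View pics/crop1.png

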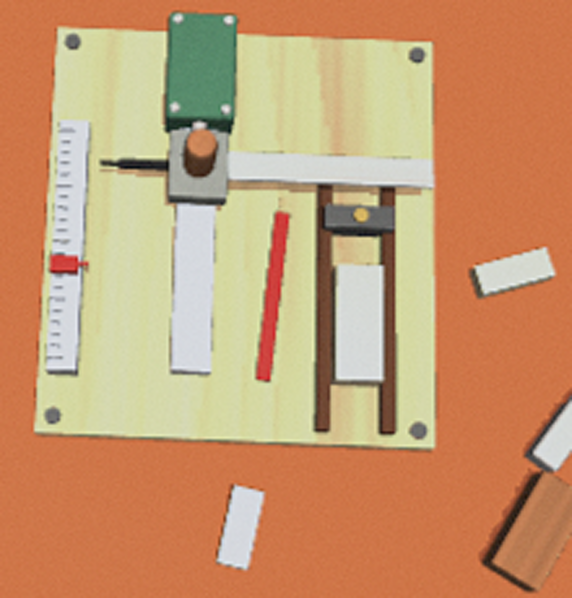

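```bash
python3 -m inch '[[[-0.75,-0.51,-0.1],0,1],[[-0.75,-0.51,-0.1],0,1],[[-0.75,-0.51,-0.1],0,1],[[-0.75,-0.51,-0.1],0,1],[[-0.75,-0.51,-0.1],0,1],[[-0.75,-0.51,-0.1],0,1],[[-0.49,-0.85,0],0,1],[[-0.49,-0.85,0],0,1],[[-0.49,-0.85,0],0,1],[[-0.49,-0.85,0],0,1]]'
```

```text
t: 3.2
eef_pos: [443.9, 96.4, 222.1]
tcp_rot: [3.141, 0.001, 2.81]
ft_force: [0.4, -0.6, -0.5]
opening: 0.024
grip_force: 0.0
```

The crop confirms it: the long blank lies in the channel below the dark stop (crop [215,360]), the knob is at [150,200] and the red mark at [263,68]. The jig yaw looks like about -2 to -3°.

```bash
python3 -m inch '[[[0,0,0],1,1],[[0,0,0],1,1],[[0,0,0],1,1],[[0,0,0],1,1],[[0,0,0],1,1],[[0,0,0],1,1],[[0,0,0],1,1],[[0,0,0],1,1],[[0,0,0],1,1],[[0,0,0],1,1]]' && python3 -m inch '[[[0,0,0],1,1],[[0,0,0],1,1],[[0,0,0],1,1],[[0,0,0],1,1],[[0,0,0],0.7,1],[[-0.7,0,-0.5],0,1],[[-0.7,0,-0.5],0,1],[[-0.7,0,-0.5],0,1],[[0,0,0],0,1],[[0,0,0],0,1]]'
python3 - <<'E'
from h import *
p=eyes.read_camera("wrist");save(p,"pics/w1.png");print(np.array(p["extrinsics"]).round(2),ray(p,[0,0])[0].round())
for k,z in [("rail_blank",18),("blank_end",33),("blank_tail",33),("stop",18),("stop_face",33),("pull_knob",60),("pointer_tip",54),("mark",46)]:
    for d in eyes.spot_point(k,p)[:3]:print(k,round(d["score"],2),np.round(d["centre"]),atz(p,d["centre"],z).round(1))
E
```

```text
t: 4.45
eef_pos: [443.8, 98.2, 221.9]
tcp_rot: [3.141, 0.0, 1.934]
ft_force: [0.6, -0.3, -0.3]
opening: 0.003
grip_force: 0.0
t: 5.7
eef_pos: [437.9, -27.3, 311.3]
tcp_rot: [-3.141, -0.0, 1.526]
ft_force: [-0.2, -0.1, 0.8]
opening: 0.004
grip_force: 0.0
[[ 1.0000e+00 -4.0000e-02  0.0000e+00 -4.3927e+02]
 [-4.0000e-02 -9.5000e-01  3.0000e-01 -7.6950e+01]
 [-1.0000e-02 -2.9000e-01 -9.6000e-01  5.0986e+02]
 [ 0.0000e+00  0.0000e+00  0.0000e+00  1.0000e+00]] [442.  57. 510.]
rail_blank 0.85 [240. 276.] [373.2 -90.6  18. ]
rail_blank 0.77 [301. 398.] [ 542.4 -190.1   18. ]
rail_blank 0.26 [256. 414.] [ 562.9 -123.3   18. ]
blank_end 0.72 [303. 434.] [ 590.3 -188.4   33. ]
blank_end 0.7 [238. 253.] [345.8 -82.3  33. ]
blank_end 0.22 [301. 464.] [ 631.8 -187.7   33. ]
blank_tail 0.97 [308. 364.] [ 491.  -192.4   33. ]
blank_tail 0.92 [244. 298.] [404.2 -92.9  33. ]
blank_tail 0.7 [395. 436.] [ 599.9 -343.6   33. ]
stop 0.95 [300. 464.] [ 637.9 -192.8   18. ]
stop 0.16 [122. 438.] [588.2  54.7  18. ]
stop_face 0.91 [306. 456.] [ 621.8 -195.1   33. ]
pull_knob 0.68 [210. 510.] [669.6 -53.3  60. ]
```

View pics/w1.png

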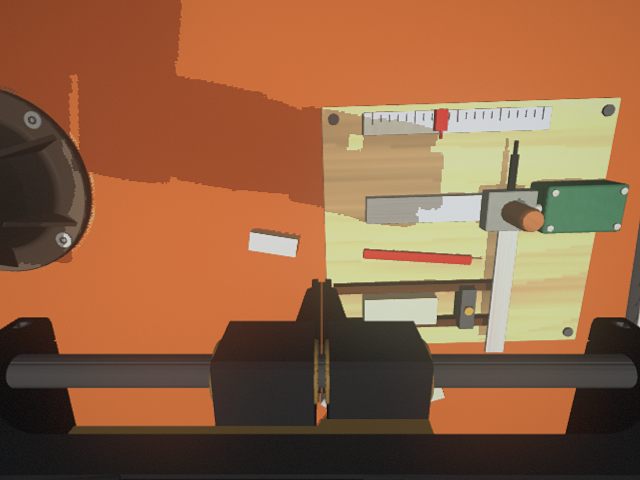

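Wrist view: blank between columns 363 and 437 (rows 297–322), stop at [308,466], knob top at [218,531], mark at [120,441], pointer at [165,515].

```bash
python3 - <<'E'
from h import *
p=eyes.read_camera("top");w=eyes.read_camera("wrist")
S=[atz(p,[110+Y/2.6,270+X/2.6],18) for X,Y in[(73,41),(417,55),(418,430),(53,415)]]
a=np.array(S)[:,:2];print(a.round(1))
for i,j,o in((3,0,0),(2,1,0),(1,0,90),(2,3,90)):
    v=a[j]-a[i];print("yaw",np.degrees(np.arctan2(v[1],v[0]))-o)
print("ctr",a.mean(0))
f=lambda r,c,z:atz(w,[r,c],z).round(1)
print("w blank tail top",f(310,363,48),"end",f(309,437.5,48),"stop near face top",f(300,457,46),"mark tip",f(136,441,54),f(120,441.5,58),"pointer",f(143,516,54),f(160,515,54),"knob top",f(218,531,110))
print("w screws",f(118,333,18),f(110,608,18),f(331,568,18))
g=lambda X,Y,z:atz(p,[110+Y/2.6,270+X/2.6],z).round(1)
print("t tail",g(358,381,48),"end",g(358,265,48),"stop",g(358,231,46),"mark tip",g(86,264,52),g(66,263,58),"pointer",g(103,163,54),"knob top",g(200,138,110))
E
```

```text
[[ 794.8   55.7]
 [ 790.9 -253.8]
 [ 451.3 -249.2]
 [ 455.2   59.9]]
yaw -0.7000298444862202
yaw -0.7742760840236521
yaw -0.7336632395871305
yaw -0.7355307236252457
ctr [623.04621033 -96.83609812]
w blank tail top [ 489.2 -187.4   48. ] end [ 591.2 -190.4   48. ] stop near face top [ 617.8 -179.    46. ] mark tip [582.5  38.6  54. ] [581.   56.5  58. ] pointer [671.4  26.8  54. ] [672.4   7.   54. ] knob top [668.5 -50.5 110. ]
w screws [457.6  64.7  18. ] [799.5  59.3  18. ] [ 796.7 -251.5   18. ]
t tail [ 486.6 -193.2   48. ] end [ 585.9 -193.9   48. ] stop [ 616.3 -194.5   46. ] mark tip [578.9  35.2  52. ] [577.7  51.7  58. ] pointer [667.6  23.8  54. ] knob top [671.2 -55.6 110. ]
```

```bash
python3 -m inch '[[[-0.68,0.06,0],-0.37,1],[[-0.68,0.06,0],0,1],[[-0.68,0.06,0],0,1],[[-0.68,0.06,0],0,1],[[0,0,0.7],0,1],[[0,0,0.7],0,1],[[0,0,0.7],0,1],[[0,0,0.7],0,1],[[0,0,0.7],0,1],[[0,0,0],0,1]]'
```

```text
t: 7.5
eef_pos: [448.3, -190.5, 99.9]
tcp_rot: [-3.137, -0.003, 1.559]
ft_force: [-0.0, -0.3, 0.2]
opening: 0.004
grip_force: 0.0
```

```bash
python3 -m inch '[[[-0.03,0,0.4],0,1],[[0,0,0.4],0,1],[[0,0,0.3],0,1],[[0,0.15,0],0,1],[[0,0.15,0],0,1],[[0,0.1,0],0,1],[[0,0.1,0],0,1],[[0,0.1,0],0,1],[[0,0.1,0],0,1],[[0,0,0],0,1]]'
```

```text
t: 8.75
eef_pos: [491.8, -193.4, 35.7]
tcp_rot: [3.141, -0.0, 1.56]
ft_force: [0.2, 0.7, -0.2]
opening: 0.004
grip_force: 0.0
```

```bash
python3 -m inch '[[[0,0.04,0],0,1],[[0,0.04,0],0,1],[[0,0.04,0],0,1],[[0,0.04,0],0,1],[[0,0.03,0],0,1],[[0,0.03,0],0,1],[[0,0,0],0,1],[[0,0,0],0,1],[[0,0,0],0,1],[[0,0,0],0,1]]'
python3 - <<'E'
from h import *
p=eyes.read_camera("top");c=p["pixels"][160:300,340:480];cv2.imwrite("pics/crop2.png",cv2.cvtColor(cv2.resize(c,None,fx=4,fy=4,interpolation=cv2.INTER_CUBIC),cv2.COLOR_RGB2BGR))
w=eyes.read_camera("wrist");cv2.imwrite("pics/crop3.png",cv2.cvtColor(cv2.resize(w["pixels"][200:440,300:600],None,fx=2.5,fy=2.5,interpolation=cv2.INTER_CUBIC),cv2.COLOR_RGB2BGR))
E
```

```text
t: 10.0
eef_pos: [504.6, -193.5, 35.8]
tcp_rot: [3.142, -0.0, 1.559]
ft_force: [-0.4, 1.1, 0.1]
opening: 0.002
grip_force: 0.0
```

View pics/crop3.png

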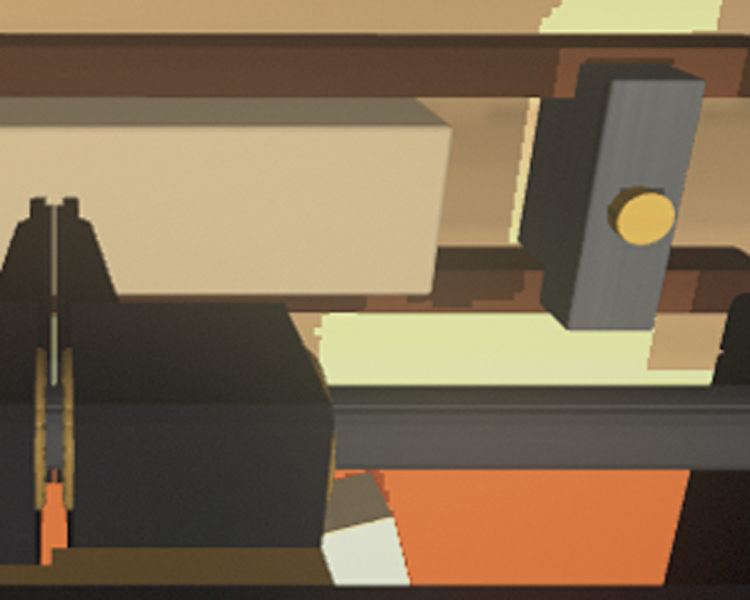

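The crop shows the blank's end still well short of the stop (column 450 against 610), and the blank seems to extend to the left of the fingers. I need the whole view.

```bash
python3 - <<'E'
from h import *
w=eyes.read_camera("wrist");save(w,"pics/w2.png")
print(np.array(w["extrinsics"]).round(2))
f=lambda c,r,z:atz(w,[200+r/2.5,300+c/2.5],z).round(1)
print("end",f(442,210,48),f(450,126,48),"stop",f(595,200,46),f(610,82,46))
s=env.state();print(s["t"],s["ft_force"],proj(w,s["eef_pos"]))
E
```

```text
[[ 1.0000e+00 -1.0000e-02  0.0000e+00 -5.0715e+02]
 [-1.0000e-02 -9.6000e-01  3.0000e-01 -1.6735e+02]
 [-0.0000e+00 -3.0000e-01 -9.6000e-01  1.9316e+02]
 [ 0.0000e+00  0.0000e+00  0.0000e+00  1.0000e+00]]
end [ 589.1 -192.    48. ] [ 588.6 -172.8   48. ] stop [ 623.1 -190.9   46. ] [ 622.  -164.2   46. ]
10.15 [ 0.58516914 -0.18018193 -0.80612186] [np.float64(279.4946623905779), np.float64(320.80458849680775)]
```

View pics/w2.png

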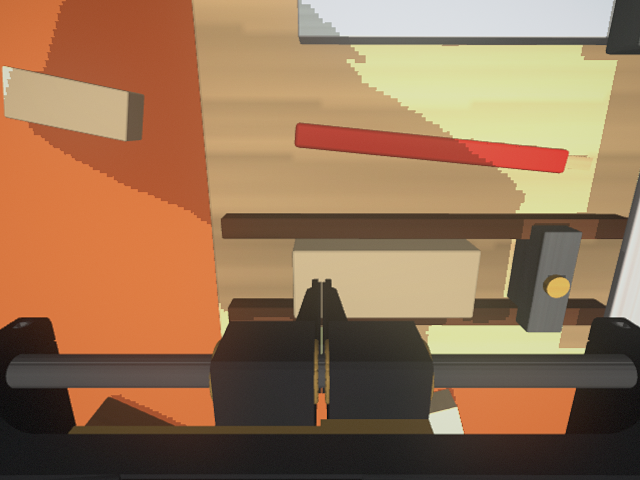

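The fingers stand over the blank (tip at [279,321], blank columns 293–479) with no force on them, so the blank's top must be lower than 48 mm. I'll measure its height from views.

```bash
python3 - <<'E'
from h import *
w=eyes.read_camera("wrist");p=eyes.read_camera("top");q=eyes.read_camera("scene")
print(env.state()["ft_force"])
for z in(20,25,30,33,36,40,48):
    a,b,c,d=[atz(w,[r,cc],z)for r,cc in((250,293.5),(250,480),(318,473),(318,295))]
    print(z,"len",np.linalg.norm(a-b).round(1),"wid",np.linalg.norm(b-c).round(1),"tail x",a[0].round(1),"ys",a[1].round(1),c[1].round(1))
# guide tops: inner far edge / outer
for r in(214,238,299):print("guide",r,[atz(w,[r,400],z)[1].round(1) for z in(18,32,46)])
# triangulate blank top right (mid of end edge, mid) with top crop 1 (blank unmoved?)
T=[(110+265/2.6,270+336/2.6),(110+381/2.6,270+336/2.6)]
Wp=[(250,480),(250,293.5)]
for t,v in zip(T,Wp):print("tri",tri((p,t),(w,v)).round(1),[np.round(proj(c,tri((p,t),(w,v))),1).tolist() for c in(p,w)])
print("stop top left-left corner tri", tri((p,(110+231/2.6,270+325/2.6)),(w,(233,544))).round(1))
for k in("blank_end","blank_tail","rail_blank","stop_face"):
  for n,c in(("w",w),("t",p),("s",q)):
    for d in eyes.spot_point(k,c)[:3]:print(n,k,round(d["score"],2),np.round(d["centre"],1))
a=p["pixels"][190:290,360:460];b=q["pixels"][215:315,200:300]
cv2.imwrite("pics/ab.png",cv2.cvtColor(cv2.resize(np.hstack([a,b]),None,fx=4,fy=4,interpolation=cv2.INTER_CUBIC),cv2.COLOR_RGB2BGR))
E
```

```text
[ 0.53083208 -0.42668595 -0.37667751]
20 len 112.8 wid 46.0 tail x 488.3 ys -180.8 -228.2
25 len 110.2 wid 44.9 tail x 488.7 ys -179.1 -225.4
30 len 107.5 wid 43.9 tail x 489.1 ys -177.4 -222.6
33 len 106.0 wid 43.2 tail x 489.3 ys -176.4 -220.9
36 len 104.4 wid 42.6 tail x 489.6 ys -175.4 -219.3
40 len 102.3 wid 41.7 tail x 489.9 ys -174.1 -217.0
48 len 98.1 wid 40.0 tail x 490.5 ys -171.4 -212.6
guide 214 [np.float64(-159.7), np.float64(-156.4), np.float64(-153.2)]
guide 238 [np.float64(-174.6), np.float64(-170.3), np.float64(-166.1)]
guide 299 [np.float64(-215.2), np.float64(-208.3), np.float64(-201.4)]
tri [ 586.8 -173.8   48.5] [[211.2, 398.6], [252.6, 476.6]]
tri [ 489.2 -177.8   29.4] [[256.6, 399.1], [250.3, 293.7]]
stop top left-left corner tri [ 611.9 -162.    61. ]
w blank_end 0.94 [96.  16.6]
w blank_end 0.64 [399.1 430.8]
w blank_end 0.61 [274.7 469.6]
s blank_end 0.86 [276.8 210.3]
s blank_end 0.73 [272.8 246. ]
s blank_end 0.68 [289.1 498.7]
w blank_tail 0.97 [274.7 290.7]
w blank_tail 0.85 [115.1 134.5]
t blank_tail 0.35 [306.  528.4]
s blank_tail 0.88 [281.6 185.1]
s blank_tail 0.74 [247.6 256.9]
s blank_tail 0.7 [228.6 285. ]
w rail_blank 0.97 [106.4  89.1]
w rail_blank 0.86 [267.2 376.5]
w rail_blank 0.77 [427.6 441.4]
s rail_blank 0.93 [261.8 251.5]
s rail_blank 0.81 [282.8 199.3]
s rail_blank 0.55 [224.5 291.4]
w stop_face 0.87 [274.3 523.5]
w stop_face 0.29 [274.7 470.6]
t stop_face 0.48 [204.4 410.8]
t stop_face 0.29 [200.6 119. ]
s stop_face 0.55 [282.2 250.1]
```

View pics/ab.png

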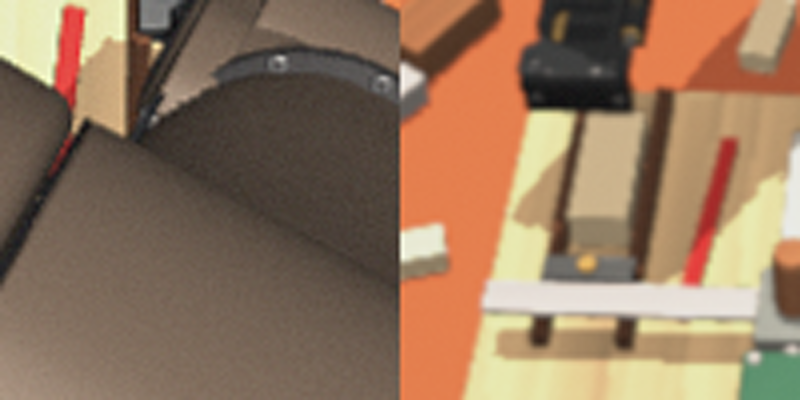

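```bash
python3 - <<'E'
from h import *
q=eyes.read_camera("scene");s=env.state();e=s["eef_pos"];print(e,s["ft_force"],s["moment"],s["tau"])
f=lambda x,y,z:(((np.array(proj(q,np.array([x,y,z])))-[215,200])*4).round()[::-1]+[400,0]).tolist()
print("tip",f(*e),"z48",f(505,-193,48),"z114",f(505,-193,114),"bodyfront",f(595,-193,114),"tailtop",f(488,-193,48),"endtop",f(588,-193,48))
g=np.hstack([q["pixels"][150:330,150:350]]);cv2.imwrite("pics/s2.png",cv2.cvtColor(cv2.resize(g,None,fx=4,fy=3.3,interpolation=cv2.INTER_CUBIC)[:600],cv2.COLOR_RGB2BGR))
E
```

```text
[ 504.62108073 -193.50561078   35.79300757] [-0.12815825  0.22032628  0.01729274] [-0.09296134  0.06693633 -0.04643658] [-2.74918348e-03 -5.71274829e+01 -1.61710936e+01  3.46333499e-02
  7.02166278e-02 -4.00572264e-05]
tip [612.0, 138.0] z48 [610.0, 126.0] z114 [600.0, 57.0] bodyfront [582.0, 154.0] tailtop [613.0, 108.0] endtop [595.0, 215.0]
```

View pics/s2.png

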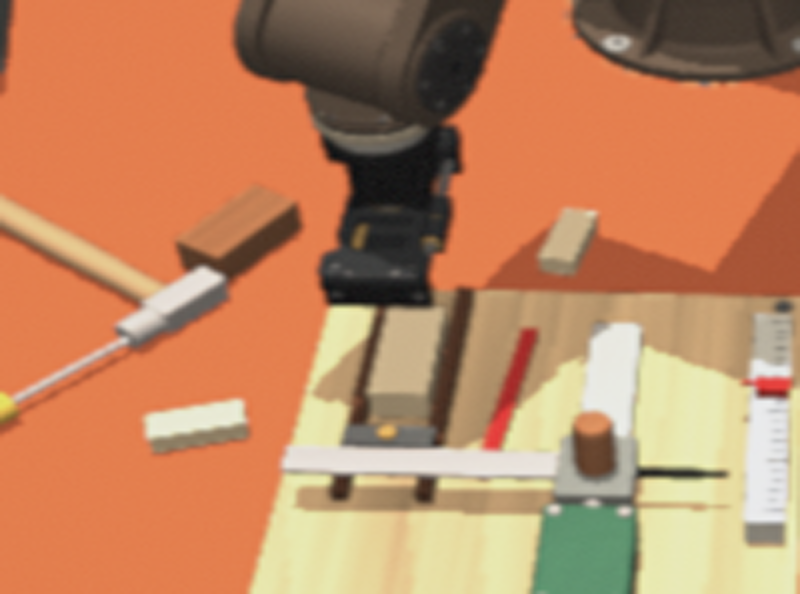

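The scene and wrist views agree that the blank has not moved. The drawn fingertips end about 30 mm above the reported TCP. I'll back off, rise, open the fingers and measure the real tip depth.

```bash
python3 -m inch '[[[0,0,-0.5],0,1],[[0,0,-0.5],0,-1],[[0,-0.42,0],0,-1],[[0,-0.42,0],0,-1],[[0,0,0],0,-1],[[0,0,0],0,-1],[[0,0,0],0,-1],[[0,0,0],0,-1],[[0,0,0],0,-1],[[0,0,0],0,-1]]'
python3 - <<'E'
from h import *
w=eyes.read_camera("wrist");save(w,"pics/w3.png");e=env.state()["eef_pos"];print(e)
for z in(0,15,30,45):
  print(z,[np.round(proj(w,e+np.array([dx,dy,z]))).tolist() for dx in(-47.5,47.5) for dy in(-10,10)])
E
```

```text
t: 12.2
eef_pos: [454.3, -192.9, 95.8]
tcp_rot: [3.142, -0.0, 1.559]
ft_force: [-0.7, -0.1, -0.8]
opening: 0.894
grip_force: 0.0
[ 454.27179074 -192.9070484    95.77231415]
0 [[296.0, 239.0], [264.0, 237.0], [294.0, 403.0], [262.0, 404.0]]
15 [[308.0, 234.0], [274.0, 231.0], [306.0, 408.0], [272.0, 411.0]]
30 [[322.0, 227.0], [286.0, 224.0], [320.0, 415.0], [284.0, 418.0]]
45 [[338.0, 219.0], [299.0, 215.0], [336.0, 423.0], [297.0, 426.0]]
```

View pics/w3.png

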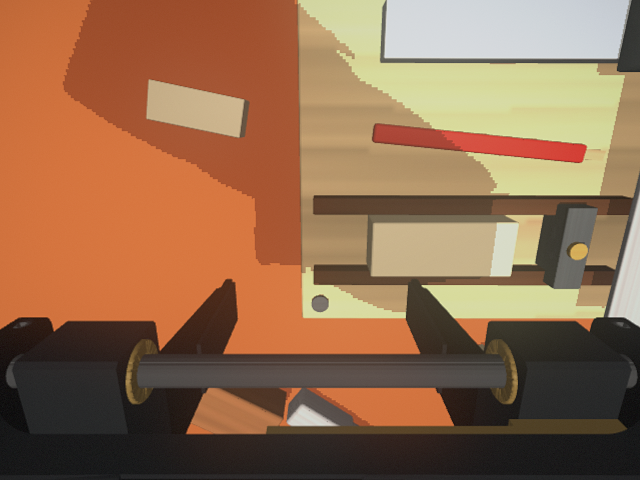

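Open tips show at [280,236] and [280,408], which puts them about 23–30 mm above the reported TCP. Having cleared the 48 mm blank, they must be more than 12 mm above it, so TCP z = 10 is safe for the push.

```bash
python3 -m inch '[[[0,0,0],0,1],[[0,0,0],0,1],[[0,0,0],0,1],[[0,0,0],0,1],[[0,0,0.48],0,1],[[0,0,0.48],0,1],[[0,0,0.24],0,1],[[0,0,0.12],0,1],[[0,0,0.1],0,1],[[0,0,0],0,1]]' && python3 -m inch '[[[0,0.1,0],0,1],[[0,0.1,0],0,1],[[0,0.1,0],0,1],[[0,0.1,0],0,1],[[0,0.1,0],0,1],[[0,0.1,0],0,1],[[0,0.08,0],0,1],[[0,0,0],0,1],[[0,0,0],0,1],[[0,0,0],0,1]]'
cat > m.py <<'E'
from h import *
w=eyes.read_camera("wrist");s=env.state();print(s["t"],s["eef_pos"].round(1),s["ft_force"].round(2))
for k in("blank_tail","blank_end","stop_face"):
    for d in eyes.spot_point(k,w)[:3]:print(k,round(d["score"],2),np.round(d["centre"]),atz(w,d["centre"],33).round(1))
E
python3 m.py
```

```text
t: 13.5
eef_pos: [454.3, -193.0, 10.7]
tcp_rot: [3.141, -0.0, 1.559]
ft_force: [0.0, 0.3, 0.5]
opening: 0.023
grip_force: 0.0
t: 14.75
eef_pos: [494.9, -193.4, 10.6]
tcp_rot: [-3.142, -0.0, 1.559]
ft_force: [-0.3, 0.0, -0.5]
opening: 0.003
grip_force: 0.0
14.8 [ 494.9 -193.4   10.6] [ 0.38 -0.07  0.29]
blank_tail 0.84 [295. 333.] [ 501.4 -192.5   33. ]
blank_tail 0.81 [115. 130.] [ 410.9 -103.5   33. ]
blank_end 0.9 [291. 529.] [ 602.  -191.6   33. ]
blank_end 0.66 [427. 460.] [ 575.4 -277.7   33. ]
stop_face 0.62 [295. 568.] [ 623.  -194.4   33. ]
stop_face 0.2 [288. 529.] [ 601.9 -190.2   33. ]
```

```bash
python3 -m inch '[[[0,0.08,0],0,1],[[0,0.08,0],0,1],[[0,0.06,0],0,1],[[0,0.03,0],0,1],[[0,0.03,0],0,1],[[0,0.02,0],0,1],[[0,0.02,0],0,1],[[0,0,0],0,1],[[0,0,0],0,1],[[0,0,0],0,1]]'; python3 m.py
```

```text
t: 16.2
eef_pos: [514.3, -193.7, 10.6]
tcp_rot: [3.141, -0.0, 1.559]
ft_force: [0.5, -0.4, 0.5]
opening: 0.001
grip_force: 0.0
16.25 [ 514.3 -193.7   10.6] [-0.06 -0.24 -0.38]
blank_tail 0.86 [293. 332.] [ 520.1 -191.9   33. ]
blank_tail 0.86 [118.  94.] [ 413.9 -104.7   33. ]
blank_end 0.83 [291. 530.] [ 622.3 -191.7   33. ]
blank_end 0.6 [427. 429.] [ 576.5 -277.7   33. ]
```

```bash
python3 -m inch '[[[0,0.02,0],0,1],[[0,0.02,0],0,1],[[0,0.02,0],0,1],[[0,0.02,0],0,1],[[0,0,0],0,1],[[0,0,0],0,1],[[0,0,0],0,1],[[0,0,0],0,1],[[0,0,0],0,1],[[0,0,0],0,1]]'
```

```text
t: 17.65
eef_pos: [516.3, -193.1, 10.3]
tcp_rot: [-3.136, -0.002, 1.56]
ft_force: [-12.8, -1.8, 6.7]
opening: 0.001
grip_force: 7.1
```

Contact at -12.8 N against the stop, held for 0.75 s, so step 1 is met. Now the knob.

```bash
python3 -m inch '[[[0,-0.06,0],0,1],[[0,-0.15,0],0,1],[[0,0,-0.8],0,1],[[0,0,-0.8],0,1],[[0,0,-0.8],0,1],[[0.59,0.7,0],0,-1],[[0.59,0.7,0],0,-1],[[0.59,0.7,0],0,-1],[[0.59,0.7,0],0,-1],[[0,0,0],0,-1]]'
python3 - <<'E'
from h import *
w=eyes.read_camera("wrist");q=eyes.read_camera("scene");s=env.state();e=s["eef_pos"];print(s["t"],e.round(1),s["opening"])
for k,z in(("pull_knob",60),("pointer_tip",54),("mark",46),("blank_end",33),("stop_face",33)):
  for n,c in(("w",w),("s",q)):
    for d in eyes.spot_point(k,c)[:2]:print(n,k,round(d["score"],2),np.round(d["centre"]),atz(c,d["centre"],z).round(1))
for d in eyes.cut_out("pull_knob",w)[:1]:
    r,c=np.nonzero(d["mask"]);print("knob mask",r.min(),r.max(),c.min(),c.max(),d["score"], atz(w,[r.min()+8,c.mean()],110))
for z in(0,25):print([np.round(proj(w,e+np.array([dx,dy,z]))).tolist() for dx in(-47.5,47.5) for dy in(-10,10)])
save(w,"pics/w4.png")
E
```

```text
t: 18.9
eef_pos: [677.6, -51.4, 153.7]
tcp_rot: [3.141, -0.0, 1.562]
ft_force: [-0.7, -0.1, -1.1]
opening: 0.474
grip_force: 0.0
19.0 [675.6 -53.7 154.1] 0.5569667530084756
w pull_knob 0.65 [236. 310.] [669.3 -52.7  60. ]
w pull_knob 0.49 [131. 312.] [672.1  28.8  60. ]
s pull_knob 0.56 [288. 297.] [660.8 -59.   60. ]
w pointer_tip 0.56 [130. 314.] [672.9  29.5  54. ]
w pointer_tip 0.24 [357. 283.] [ 641.6 -170.5   54. ]
s pointer_tip 0.94 [296. 333.] [679.8  33.3  54. ]
s mark 0.56 [269. 343.] [579.8  57.9  46. ]
s blank_end 0.83 [284. 248.] [ 627.9 -192.5   33. ]
s blank_end 0.59 [276. 208.] [ 604.7 -303.2   33. ]
w stop_face 0.7 [363. 264.] [ 619.7 -191.5   33. ]
s stop_face 0.42 [281. 248.] [ 618.2 -193.8   33. ]
knob mask 222 273 292 330 0.75 [671.44029267 -34.00706911 110.        ]
[[300.0, 236.0], [268.0, 233.0], [299.0, 399.0], [266.0, 401.0]]
[[321.0, 226.0], [286.0, 222.0], [320.0, 409.0], [284.0, 411.0]]
```

View pics/w4.png

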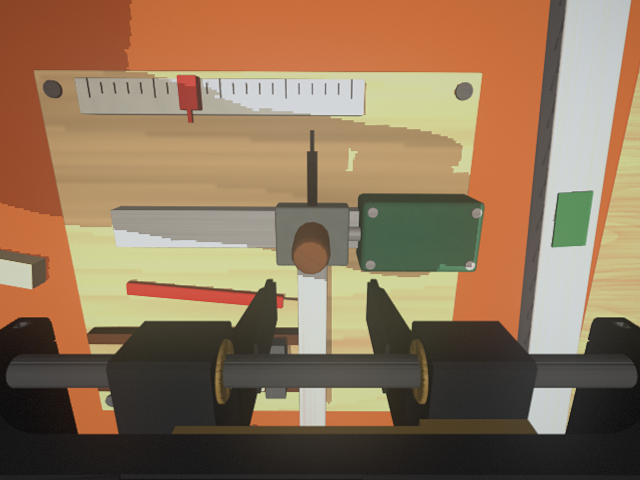

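The wrist view shows the knob top at [257,311] between the opening fingers (columns 273 and 370), the pointer tip at [132,312] and the mark tip at [118,190].

```bash
python3 - <<'E'
from h import *
w=eyes.read_camera("wrist");s=env.state();e=s["eef_pos"];print(s["t"],e.round(1),s["opening"])
im=w["pixels"].astype(int);f=lambda r,c,z:atz(w,[r,c],z).round(1)
red=(im[...,0]>130)&(im[...,1]<60)&(im[...,2]<60);red[200:]=0
for r in (80,95,105,110,113,116,119,121,123):
    c=np.nonzero(red[r,150:240])[0];
    if len(c):print("red",r,c.min()+150,c.max()+150,f(r,c.mean()+150,52))
dk=(im.sum(2)<150)
for r in (132,136,140,145,150):
    c=np.nonzero(dk[r,290:335])[0]
    if len(c):print("ptr",r,c.min()+290,c.max()+290,f(r,c.mean()+290,54))
d=(im[...,0]>120)&(im[...,0]-im[...,2]>70);d[:230]=0;d[275:]=0;d[:,:285]=0;d[:,335:]=0
for r in range(236,274,4):
    c=np.nonzero(d[r])[0]
    if len(c):print("knob",r,c.min(),c.max())
print("knob top",f(257,311,110))
E
```

```text
19.6 [676.  -54.  154.7] 0.9880189236174682
red 95 181 198 [576.2  53.3  52. ]
red 105 183 197 [577.5  46.2  52. ]
red 110 190 190 [577.8  42.6  52. ]
red 113 190 190 [577.6  40.5  52. ]
red 116 190 193 [578.5  38.3  52. ]
knob top [669.2 -56.3 110. ]
```

```bash
python3 -m inch '[[[-0.03,-0.11,0.3],0,-1],[[0,0,0.5],0,-1],[[0,0,0.5],0,-1],[[0,0,0.3],0,-1],[[0,0,0.14],0,-1],[[0,0,0],0,1],[[0,0,0],0,1],[[0,0,0],0,1],[[0,0,0],0,1],[[0,0,0],0,1]]'
```

```text
t: 20.85
eef_pos: [669.5, -55.6, 50.4]
tcp_rot: [3.141, -0.0, 1.559]
ft_force: [-0.1, 0.7, 0.2]
opening: 0.53
grip_force: 0.0
```

```bash
python3 -m inch '[[[0,0,0],0,1],[[0,0,0],0,1],[[0,0,0],0,1],[[0,0,0],0,1],[[0,0,0],0,1],[[0,0,0],0,1],[[0,0,0],0,1],[[0,0,0],0,1],[[0,0,0],0,1],[[0,0,0],0,1]]'
```

```text
t: 22.1
eef_pos: [669.5, -55.6, 50.2]
tcp_rot: [3.142, -0.0, 1.559]
ft_force: [3.5, -0.1, -0.7]
opening: 0.292
grip_force: 30.0
```

The knob is gripped (27.7 mm opening, 30 N). Pulling 80 mm, then looking again.

```bash
python3 -m inch '[[[0,-0.15,0],0,1],[[0,-0.15,0],0,1],[[0,-0.16,0],0,1],[[0,-0.16,0],0,1],[[0,-0.16,0],0,1],[[0,-0.16,0],0,1],[[0,-0.16,0],0,1],[[0,-0.15,0],0,1],[[0,-0.08,0],0,1],[[0,0,0],0,1]]'
cat > n.py <<'E'
from h import *
w=eyes.read_camera("wrist");s=env.state();print(s["t"],s["eef_pos"].round(1),s["ft_force"].round(1),s["opening"],s["grip_force"])
im=w["pixels"].astype(int);f=lambda r,c,z:atz(w,[r,c],z).round(1)
np.save("w.npy",w["pixels"])
e=s["eef_pos"];y0=proj(w,np.array([e[0],e[1]+84,54]));print("pred ptr",np.round(y0))
red=((im[...,0]>90)&(im[...,1]<0.45*im[...,0])&(im[...,2]<0.45*im[...,0])).astype(np.uint8);red[int(y0[0])+40:]=0
n,l,st,ce=cv2.connectedComponentsWithStats(red)
i=[k for k in range(1,n) if st[k,4]>40];print(st[i])
for k in sorted(i,key=lambda k:abs(ce[k][1]-320))[:1]:
    x,y,ww,h,_=st[k]
    for r in range(y,y+h,2):
        c=np.nonzero(l[r]==k)[0];print("red",r,c.min(),c.max(),f(r,c.mean(),58 if c.size>10 else 54)[:2])
dk=im.sum(2)<150
for r in range(int(y0[0])-24,int(y0[0])+30,4):
    c=np.nonzero(dk[r,270:370])[0]+270
    if len(c):print("dark",r,c.min(),c.max(),len(c),f(r,c.mean(),54)[:2])
for k,z in(("pointer_tip",54),("mark",46)):
    for d in eyes.spot_point(k,w)[:2]:print(k,round(d["score"],2),np.round(d["centre"],1),f(*d["centre"],z))
E
python3 n.py
```

```text
t: 23.35
eef_pos: [590.1, -54.6, 50.3]
tcp_rot: [3.14, -0.0, 1.559]
ft_force: [9.8, 1.1, -6.9]
opening: 0.285
grip_force: 30.0
23.4 [590.2 -54.6  50.3] [ 8.6  1.7 -5.7] 0.2853712345432051 29.9966978514567
pred ptr [127. 319.]
[[ 282   36   30   56 1095]]
red 36 284 308 [579.9  69.1]
red 38 283 311 [580.6  68.3]
red 40 283 311 [580.6  67.4]
red 42 283 311 [580.6  66.6]
red 44 283 311 [580.6  65.8]
red 46 283 311 [580.5  65. ]
red 48 283 311 [580.5  64.1]
red 50 283 311 [580.5  63.3]
red 52 283 311 [580.5  62.5]
red 54 283 311 [580.4  61.6]
red 56 283 311 [580.4  60.8]
red 58 283 311 [580.4  59.9]
red 60 283 311 [580.4  59.1]
red 62 283 311 [580.7  58.2]
red 64 283 311 [580.7  57.4]
red 66 283 311 [581.1  56.5]
red 68 283 311 [581.1  55.7]
red 70 284 311 [582.5  54.8]
red 72 284 311 [582.8  53.9]
red 74 284 311 [582.9  53.1]
red 76 284 311 [582.2  52.7]
red 78 284 311 [582.2  51.8]
red 80 284 311 [582.1  50.9]
red 82 284 311 [582.1  50. ]
red 84 284 311 [582.1  49.1]
red 86 284 311 [580.   48.3]
red 88 284 311 [582.   47.3]
red 90 284 311 [580.2  46.1]
pointer_tip 0.59 [122.4 322. ] [591.7  31.3  54. ]
mark 0.57 [ 72.8 298.7] [580.4  55.1  46. ]
```

```bash
python3 - <<'E'
import numpy as np
im=np.load("w.npy").astype(int)
for r in(92,94,97,100,103,106): print("tip",r,[tuple(im[r,c]) for c in range(290,306,2)])
for r in range(110,160,8): print("ptr",r,im[r,308:336].sum(1).tolist())
E
```

```text
tip 92 [(np.int64(111), np.int64(63), np.int64(57)), (np.int64(110), np.int64(63), np.int64(56)), (np.int64(134), np.int64(72), np.int64(64)), (np.int64(205), np.int64(96), np.int64(86)), (np.int64(203), np.int64(94), np.int64(86)), (np.int64(193), np.int64(91), np.int64(82)), (np.int64(111), np.int64(64), np.int64(59)), (np.int64(114), np.int64(65), np.int64(59))]
tip 94 [(np.int64(195), np.int64(199), np.int64(204)), (np.int64(195), np.int64(199), np.int64(204)), (np.int64(195), np.int64(183), np.int64(187)), (np.int64(203), np.int64(93), np.int64(83)), (np.int64(203), np.int64(94), np.int64(86)), (np.int64(191), np.int64(87), np.int64(79)), (np.int64(163), np.int64(162), np.int64(147)), (np.int64(175), np.int64(173), np.int64(166))]
tip 97 [(np.int64(205), np.int64(208), np.int64(214)), (np.int64(206), np.int64(209), np.int64(215)), (np.int64(205), np.int64(195), np.int64(199)), (np.int64(202), np.int64(90), np.int64(81)), (np.int64(202), np.int64(94), np.int64(84)), (np.int64(189), np.int64(86), np.int64(76)), (np.int64(175), np.int64(175), np.int64(160)), (np.int64(173), np.int6
[... 1501 characters left out ...]
406, 408, 413, 391, 266, 201, 208, 200, 203, 228, 331, 420, 410, 405, 409, 412, 410, 407, 409, 407, 409]
ptr 134 [413, 416, 417, 414, 417, 413, 415, 417, 415, 424, 398, 266, 194, 197, 197, 200, 221, 334, 425, 417, 420, 416, 415, 415, 416, 420, 420, 417]
ptr 142 [446, 446, 449, 445, 448, 445, 449, 446, 446, 451, 422, 277, 180, 199, 193, 193, 228, 356, 454, 444, 448, 443, 450, 447, 447, 446, 445, 447]
ptr 150 [455, 457, 459, 455, 455, 460, 458, 459, 456, 467, 431, 275, 181, 187, 195, 187, 223, 360, 462, 460, 460, 456, 458, 457, 460, 456, 458, 456]
ptr 158 [441, 437, 439, 440, 447, 415, 266, 172, 188, 193, 189, 191, 187, 189, 190, 188, 192, 186, 192, 190, 178, 251, 399, 449, 438, 441, 439, 442]
```

Pointer at column 322, mark tip at column 298, at 1.96 px/mm: 12 mm to go.

```bash
python3 -m inch '[[[0,-0.06,0],0,1],[[0,-0.06,0],0,1],[[0,-0.05,0],0,1],[[0,-0.03,0],0,1],[[0,0,0],0,1],[[0,0,0],0,1],[[0,0,0],0,1],[[0,0,0],0,1],[[0,0,0],0,1],[[0,0,0],0,1]]'
python3 n.py | grep -v "red"; python3 - <<'E'
import numpy as np
im=np.load("w.npy").astype(int)
for r in(94,97,100,103,106):
    c=np.nonzero((im[r,290:350,0]>170)&(im[r,290:350,1]<110))[0]+290;print("tip",r,c.min() if len(c) else 0,c.max() if len(c) else 0)
for r in range(120,152,6):
    c=np.nonzero(im[r,290:350].sum(1)<260)[0]+290;print("ptr",r,c.min() if len(c) else 0,c.max() if len(c) else 0)
E
python3 m.py
```

```text
t: 24.75
eef_pos: [578.5, -54.5, 50.3]
tcp_rot: [3.139, -0.0, 1.559]
ft_force: [10.2, 1.6, -7.3]
opening: 0.284
grip_force: 30.0
24.8 [578.5 -54.5  50.3] [10.   2.2 -6.3] 0.2875305530521766 29.996649236418307
[[ 308   36   29   56 1279]]
pointer_tip 0.74 [124.4 321.1] [579.7  30.5  54. ]
mark 0.55 [ 73.3 321.8] [580.4  54.9  46. ]
tip 94 319 324
tip 97 319 324
tip 100 319 324
tip 103 319 324
tip 106 319 324
ptr 120 0 0
ptr 126 320 324
ptr 132 320 324
ptr 138 320 324
ptr 144 320 324
ptr 150 320 324
24.95 [578.6 -54.5  50.3] [ 9.64  2.24 -6.54]
blank_tail 0.58 [325.  73.] [417.9 -91.3  33. ]
```

The pointer and mark tip are both at column about 322, so they are aligned. One check that the blank is still at the stop, then hand in.

```bash
python3 - <<'E'
from h import *
q=eyes.read_camera("scene")
for k in("blank_end","stop_face"):
    for d in eyes.spot_point(k,q)[:2]:print(k,round(d["score"],2),np.round(d["centre"]),atz(q,d["centre"],33).round(1))
# column profile along the channel centre, tail to stop
for x in range(600,640,3):
    r,c=proj(q,np.array([x,-188,47.]));print(x,q["pixels"][int(round(r)),int(round(c))].tolist(),end=" ")
E
python3 -m inch '[[[0,0,0],0,1],[[0,0,0],0,1],[[0,0,0],0,1],[[0,0,0],0,1],[[0,0,0],0,1],[[0,0,0],0,1],[[0,0,0],0,1],[[0,0,0],0,1],[[0,0,0],0,1],[[0,0,0],0,1]]'
```

```text
blank_end 0.68 [229. 167.] [ 426.3 -453.5   33. ]
blank_end 0.62 [278. 211.] [ 610.1 -291.7   33. ]
stop_face 0.65 [281. 248.] [ 619.2 -192.8   33. ]
600 [231, 231, 209] 603 [230, 231, 209] 606 [230, 231, 209] 609 [231, 231, 210] 612 [230, 231, 210] 615 [228, 228, 204] 618 [228, 228, 204] 621 [202, 192, 161] 624 [156, 142, 117] 627 [139, 122, 97] 630 [127, 112, 92] 633 [137, 114, 84] 636 [110, 103, 93] 639 [94, 93, 88] t: 26.5
eef_pos: [578.5, -54.5, 50.3]
tcp_rot: [3.139, -0.0, 1.559]
ft_force: [10.1, 1.5, -5.9]
opening: 0.287
grip_force: 30.0
```

```bash
python3 -c "
from cell import env
print(env.job_done())"
```

```text
the job is handed in; nothing more can be done
None
```

I handed the job in at about 26.5 s, but no verdict came back. The blank was pushed against the stop until I felt 12.8 N; I didn't measure the gap afterwards. The knob is still held at 30 N, with the pointer within about 0.5 mm of the red mark.

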